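# Slide the label plate out over the finds tray

## Robot

A 6-joint arm with a two-finger parallel gripper is mounted at the origin on the work surface. World frame = base frame: x ahead of the robot, y to its left, z up, the work surface at z = 0. Lengths are in m, angles in rad, forces in N, time in s.
With the tool pointing down it reaches from about 0.425 to 0.95 m from the base axis. Payload 3.5 kg.
Tool frame: the origin (TCP) lies between the finger pads; the fingertips stand 17 mm ahead of it and the grasp point (between the pads) lies 2 mm behind it (ctrl.tip_reach is the distance from the TCP to the fingertips, in m); z points along the fingers, y is the direction in which the jaws open and shut (so a half turn about z gives the same grasp; the last joint's range is limited). The gripper opens to 85 mm and grips with 20 to 120 N. Pads are 22 mm wide; open, the fingers measure 114 mm over their backs; the gripper's body (76 mm by 85 mm) begins 54 mm behind the grasp point. The pads swing forward as they close: fully open they stand 13 mm farther back than shut.
Start: joints at [-1.484, 0.286, 1.577, -0, 1.279, -0.15], TCP at [0.158, -0.656, 0.248] pointing down, gripper open.
Joint ranges: [-2.77, 2.77], [-0.9, 2.22], [0.21, 2.48], [-1.53, 4.67], [0.24, 2.81], [-2.84, 2.84]. Speed limits (rad/s): [2.79, 2.79, 3.14, 3.14, 3.14, 3.14].

## Interface

Orientations are given as a unit quaternion [x, y, z, w].
In Python, from plant import monitor, imaging, workorder, ctrl gives the robot as it stands.
- The arm moves only by the tool send_rows, never from a script. Its argument "rows" is a list of rows, each a list of 4 numbers: the shift along the world's x, y, z normalised to -1 to 1, where 1 is 0.3 m, then the turn about the world's z normalised to -1 to 1, where 1 is 360 degrees. A call has 1 to 20 rows; each row is the pose to reach, as a shift and turn from the pose commanded when the call began, turning the shorter way round; what a row does not reach only later rows make up. A row lasts 1/8 s, in which the tool goes at most 62.5 mm and 10.7 degrees, less where a joint would pass 70% of its speed; a pose out of reach is approached as far as the arm can. A call with a number of a shift or a turn outside -1 to 1 is refused whole. A call with a gripper value outside its range is refused whole. "jaw" is the closure, from 0 (fully open) to 1 (shut), set as the call begins (left out, the last holds). The fingers move at their own pace and stop on an object; "newtons" is the grip in N (left out, the last holds). Time passes only in rows, so rows that repeat a pose let the fingers close. It gives the time, the measured TCP pose, the force and the opening at its end, in the units of the state.
- monitor.get_state(): the state, without advancing time (a new reading comes with each control period).
- imaging.read_camera(name): name is "scene" or "top" or "wrist"; returns the picture (420x560x3 uint8, red, green, blue); there is no depth.
- imaging.calibration(name): a dict with "intrinsics" (3x3 intrinsics, pixels), "cam_to_world" (4x4, takes a point from camera to world coordinates). Camera axes: x right, y up, looking along -z (the intrinsics and any distortion apply to the point x, -y, -z); pixel columns grow to the right and rows downward; lengths in m; the calibration is good to about 2 mm. A picture is of the moment at which its call begins: read the wrist's pose just before it. calibration takes no time and is no camera call; for the wrist camera it gives the pose at the moment of the call.
- workorder.sign_off(): hands the job in, once; it reports no verdict.
The state is a dict: "time": time; "qpos": joint angles; "dq": joint speeds; "joint_efforts": joint torques, N m; "eef_pos": TCP position; "tcp_rot": TCP orientation; "contact_force": force on the tool from outside, world axes, zero at the start; "wrist_torque": the same for the moment, N m; "opening": opening from 0.0 (shut) to 1.0 (fully open).
Only numpy, scipy, OpenCV 4.12 (cv2) and the standard library are available. Lean on these libraries where they do the work, as an engineer would, in place of code of your own. Each camera call takes 0.05 s, during which the arm holds its last target.

## Task

Push the metal label plate along the wooden ledge, towards the end where the open tray of potsherds stands, until about a third of its length sticks out past that end of the ledge and a colleague can take it by its edge. Push it with the fingers only, never pick it up; leave it lying flat on the ledge and straight along it, and leave the tray, jar, brush and tub where they are.

Things in the scene. Friction and masses are not known exactly. Their poses are not given: they have to be found in the camera images.
- plate: Loose flat aluminium label plate, 150 mm long (its y axis, along the ledge) x 80 mm wide (its x axis) x 6 mm thick, about 0.13 to 0.27 kg, with a blank paper field on top. It lies flat on the ledge, its long side roughly along the ledge, and slides with ordinary dry friction. Origin: centre of its underside; z up.
- plate_left_end (a point): Middle of the plate's short end face at its +y end (75 mm from the centre, half way up the thickness).
- plate_right_end (a point): Middle of the plate's short end face at its -y end (75 mm from the centre, half way up the thickness).
- ledge: Fixed plywood bench riser: a flat ledge 360 mm long (its y axis) and 120 mm deep (its x axis, pointing away from the robot), its top 60 mm above the table, open underneath at both ends. A wooden rail 10 mm thick stands along the far (+x) edge, 15 mm higher than the ledge, so the flat top runs from x = -60 mm to x = +50 mm. The front (-x) edge and both ends have no rail or stop. Origin: centre of the footprint, at table height; z up.
- ledge_left_end (a point): Middle of the ledge's top edge at its +y end (180 mm from the centre, at the height of the ledge's top).
- ledge_right_end (a point): Middle of the ledge's top edge at its -y end (180 mm from the centre, at the height of the ledge's top).
- tray: Loose white open plastic tray holding brown potsherds, 130 x 160 mm, 26 mm high, on the table just beyond one end of the ledge (either end): it tells which way to push. Origin: centre of its underside.
- jar: Loose jar with a white label and a red cap, 68 mm across, 85 mm high, on the table just beyond the ledge's other end. Not to be moved. Origin: centre of its underside.
- brush: Loose brush, 190 mm long, lying on the table in front of the ledge (robot's side). Not to be moved. Its x axis runs along it.
- tub: Loose small white tub, 44 mm across, 45 mm high, on the table in front of the ledge (robot's side). Not to be moved. Origin: centre of its underside.
Things that resemble listed ones, but are neither listed nor needed, are in the scene too. Of the things that look like the tray, take the one that is nearest to the robot's base at the start.

How it is judged:
By the outcome, as a careful person would: the job done as asked, in the order asked, and still so for the second after the job is handed in, with the robot touching nothing.
It also fails if it takes over 40 s, if anything falls off the work surface, if the arm or the gripper's body presses on something with over 40 N, if the wrist force passes 120 N, or if a joint passes its speed limit or range.

## Working session

There is one attempt and no reset: what is moved stays moved. The work goes in short steps, Python scripts to look and compute and a tool call to move; the robot and the scene stay as the last step left them, time stands still between calls to the robot, and variables do not carry over. Pictures are saved under pics/ and viewed, and the job is handed in when it is done.

Besides the shell and the picture viewer there is one more tool, called after "Request:" in YAML: its name, and indented under it one key for each argument. send_rows: Moves the arm, as the interface text tells. Scaled input: -1 to 1 covers 0.3 m each way for a shift and 360 degrees each way for a turn. Its arguments: {"type":"object","properties":{"rows":{"type":"array"},"jaw":{"type":"number"},"newtons":{"type":"number"}},"required":["rows"]}

```bash
mkdir -p pics; python3 - <<'E'
from plant import monitor, imaging, workorder, ctrl
import cv2
for n in ("scene","top"):
    im=imaging.read_camera(n); cv2.imwrite(f"pics/{n}0.png",im[:,:,::-1])
    c=imaging.calibration(n); print(n,c)
print(monitor.get_state(), ctrl.tip_reach)
E
```

```text
scene {'intrinsics': array([[477.72645898,   0.        , 277.32961835],
       [  0.        , 477.72645898, 210.36824857],
       [  0.        ,   0.        ,   1.        ]]), 'cam_to_world': array([[ 8.47390817e-01, -3.68227628e-01,  3.82540477e-01,
         1.11633957e+00],
       [ 5.30968939e-01,  5.88869850e-01, -6.09347425e-01,
        -6.50310407e-01],
       [-8.87996202e-04,  7.19472524e-01,  6.94520337e-01,
         1.04695222e+00],
       [ 0.00000000e+00,  0.00000000e+00,  0.00000000e+00,
         1.00000000e+00]])}
top {'intrinsics': array([[382.75069698,   0.        , 275.92309309],
       [  0.        , 382.75069698, 212.77262359],
       [  0.        ,   0.        ,   1.        ]]), 'cam_to_world': array([[ 0.00688966,  0.986016  , -0.1665082 ,  0.40873018],
       [-0.99989336,  0.00893706,  0.0115499 ,  0.20428011],
       [ 0.01287648,  0.16641087,  0.98597242,  1.12915031],
       [ 0.        ,  0.        ,  0.        ,  1.        ]])}
{'time': 0.1, 'qpos': array([-1.48400196e+00,  2.87118780e-01,  1.57803205e+00, -1.99338532e-06,
        1.27861870e+00, -1.49995858e-01]), 'dq': array([-7.06363167e-04, -3.74525712e-03, -2.41854321e-03, -7.09747618e-05,
        5.39847674e-04, -1.12915656e-03]), 'joint_efforts': array([ 4.03125750e-04, -4.07297266e+01, -2.93699098e+01, -1.24527605e-04,
        3.42433748e-03, -6.32421603e-06]), 'eef_pos': array([ 0.15832572, -0.65559086,  0.24705688]), 'tcp_rot': array([ 9.92998859e-01,  1.18118926e-01,  3.34360744e-05, -1.08792508e-03]), 'contact_force': array([-0.88573934, -0.05637821,  0.36801404]), 'wrist_torque': array([0.01494749, 0.04045694, 0.02910225]), 'opening': 1.0011338062924877} 0.017
```

View pics/scene0.png

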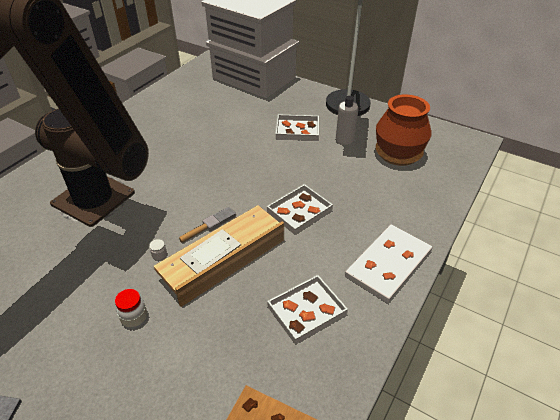

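View pics/top0.png

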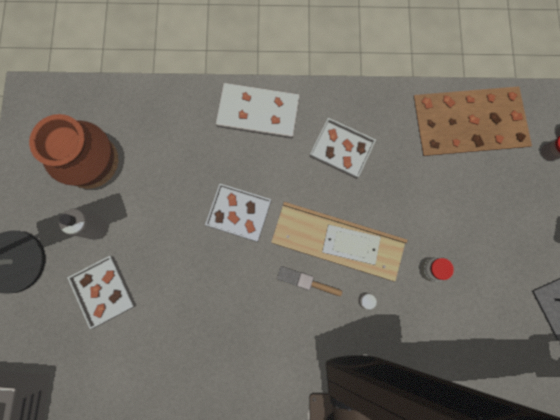

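```bash
cat > h.py <<'E'
import numpy as np, cv2
from plant import monitor, imaging
def ray(c,u,v):
    K=c["intrinsics"];T=c["cam_to_world"]
    d=np.linalg.inv(K)@[u,v,1.]; return T[:3,3],T[:3,:3]@np.array([d[0],-d[1],-d[2]])
def onz(c,u,v,z):
    o,d=ray(c,u,v); return o+d*(z-o[2])/d[2]
def proj(c,p):
    T=c["cam_to_world"]; q=T[:3,:3].T@(np.asarray(p)-T[:3,3]); w=c["intrinsics"]@np.array([q[0],-q[1],-q[2]]); return w[:2]/w[2]
E
python3 - <<'E'
from h import *
c=imaging.calibration("top"); im=cv2.imread("pics/top0.png")
print("base",proj(c,[0,0,0]))
for n,p in dict(A=(238,212),B=(343,148),C=(100,292)).items():
    q=onz(c,*p,0.01); print(n,q,np.hypot(*q[:2]))
cv2.imwrite("pics/topz.png",cv2.resize(im[195:315,200:460],None,fx=3,fy=3,interpolation=cv2.INTER_CUBIC))
im=cv2.imread("pics/scene0.png")
cv2.imwrite("pics/scenez.png",cv2.resize(im[180:330,110:340],None,fx=3.4,fy=3.4,interpolation=cv2.INTER_CUBIC))
E
```

```text
base [344.2089498  429.33417394]
A [0.59903207 0.30354744 0.01      ] 0.6715507932883692
B [ 0.80059021 -0.01270725  0.01      ] 0.8006910461450125
C [0.36428572 0.69080842 0.01      ] 0.7809739794367757
```

View pics/topz.png

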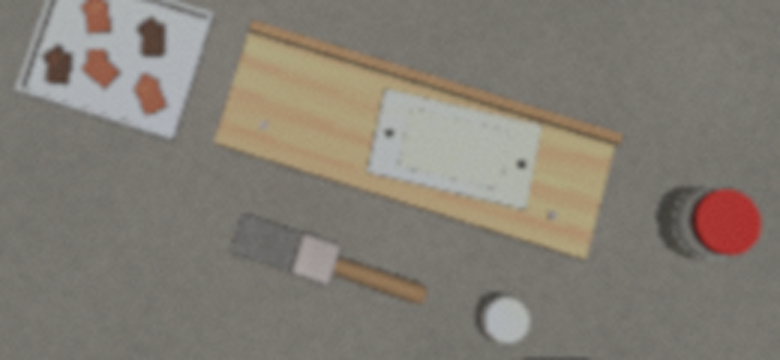

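View pics/scenez.png

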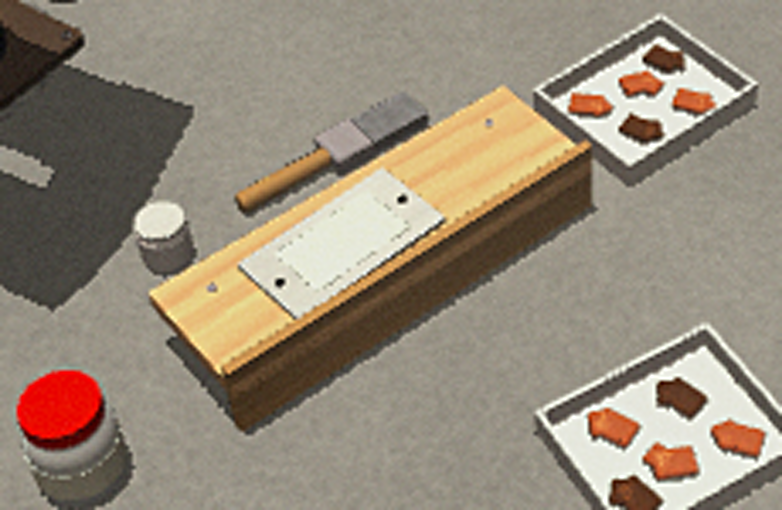

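```bash
cat > meas.py <<'E'
from h import *
def lines(name,im,c,roi):
    x0,y0,x1,y1=roi
    S=6
    z=cv2.resize(im[y0:y1,x0:x1],None,fx=S,fy=S,interpolation=cv2.INTER_CUBIC)
    hsv=cv2.cvtColor(z,cv2.COLOR_BGR2HSV)
    wood=((hsv[...,0]>10)&(hsv[...,0]<32)&(hsv[...,1]>75)&(hsv[...,2]>135)).astype(np.uint8)
    pl=((hsv[...,1]<62)&(hsv[...,2]>165)).astype(np.uint8)
    return z,wood,pl,lambda u,v:((u+.5)/S-.5+x0,(v+.5)/S-.5+y0)
def biggest(m,near=None):
    m=cv2.morphologyEx(m,cv2.MORPH_OPEN,np.ones((7,7)));m=cv2.morphologyEx(m,cv2.MORPH_CLOSE,np.ones((13,13)))
    cs,_=cv2.findContours(m,cv2.RETR_EXTERNAL,cv2.CHAIN_APPROX_NONE)
    return max(cs,key=cv2.contourArea)
def rect(pts):
    r=cv2.minAreaRect((pts*1000).astype(np.float32)); (cx,cy),(w,h),a=r
    b=cv2.boxPoints(r); e=[b[1]-b[0],b[2]-b[1]]; L=max(e,key=np.linalg.norm)
    if L[1]<0:L=-L
    return np.array([cx,cy]).round(1),sorted([round(w,1),round(h,1)]),round(float(np.degrees(np.arctan2(-L[0],L[1]))),2)
def run(name,im,roi,tag):
    c=imaging.calibration(name); z,w,p,f=lines(name,im,c,roi)
    # ledge = wood|plate
    cl=biggest(((w|p)>0).astype(np.uint8)); 
    m=np.zeros(w.shape,np.uint8); cv2.drawContours(m,[cl],-1,1,-1)
    cp=biggest(p&m)
    o=z.copy(); cv2.drawContours(o,[cl],-1,(0,255,0),2);cv2.drawContours(o,[cp],-1,(0,0,255),2)
    s=min(800/o.shape[1],600/o.shape[0]); cv2.imwrite(f"pics/{tag}.png",cv2.resize(o,None,fx=s,fy=s))
    for n,cc,h in(("ledge",cl,.06),("plate",cp,.066)):
        P=np.array([onz(c,*f(u,v),h)[:2] for u,v in cc[:,0].astype(float)])
        print(name,n,rect(P))
E
python3 - <<'E'
from meas import *
run("top",cv2.imread("pics/top0.png"),(268,195,412,285),"m_top")
run("scene",cv2.imread("pics/scene0.png"),(145,198,290,305),"m_scene")
E
```

```text
top ledge (array([511.6,  13.9]), [121.7, 362.3], -16.95)
top plate (array([502.2, -20.5]), [82.6, 151.1], -12.97)
scene ledge (array([515.5,  39. ]), [123.9, 410.7], -19.16)
scene plate (array([504.6, -18.7]), [81.1, 150.0], -12.84)
```

View pics/m_top.png

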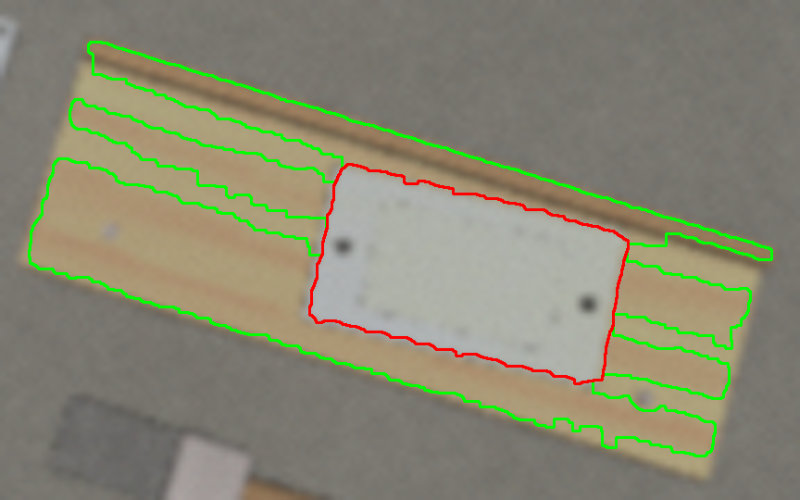

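View pics/m_scene.png

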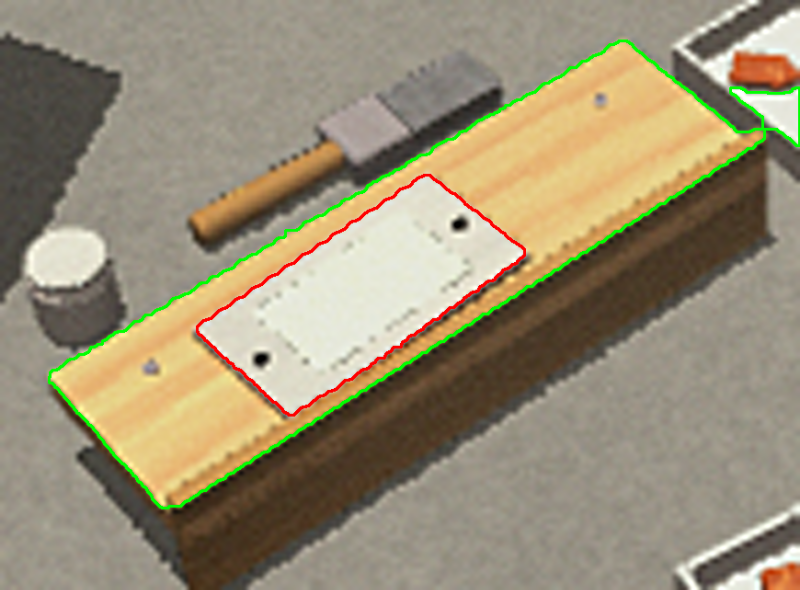

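```bash
python3 - <<'E'
from h import *
t=imaging.calibration("top");s=imaging.calibration("scene")
T=lambda u,v,z:onz(t,u/5.5556+268,v/5.5556+195,z)[:2]*1000
S=lambda u,v,z:onz(s,u/5.517+145,v/5.517+198,z)[:2]*1000
for F,a,b,c,d in((T,(20,262),(711,478),(90,40),(773,248)),(S,(625,41),(50,377),(765,137),(172,508))):
    fl=F(*a,.06);fr=F(*b,.06);bl=F(*c,.075);br=F(*d,.075)
    for p,q in((fl,fr),(bl,br)):
        e=p-q; print(p.round(1),q.round(1),np.linalg.norm(e).round(1),np.degrees(np.arctan2(-e[0],e[1])).round(2))
    print("ctr",((fl+fr+bl+br)/4).round(1), np.linalg.norm(fl-bl),np.linalg.norm(fr-br))
for n,p in dict(jar=(442,269),tub=(369,301)).items(): print(n,onz(t,*p,.085 if n=="jar" else .045))
print([onz(t,*p,.02)[:2].round(3) for p in((278,273),(340,292))])
E
```

```text
[505.8 203.3] [ 401.1 -141.1] 359.9 -16.91
[617.1 168.9] [ 514.5 -172.5] 356.4 -16.72
ctr [509.6  14.7] 116.41338739249672 117.63263507416481
[512.8 203.4] [ 408.9 -139. ] 357.8 -16.88
[623.5 168.6] [ 519.  -174.5] 358.7 -16.94
ctr [516.1  14.6] 115.97336323348964 115.62225938623722
jar [ 0.43434323 -0.25992001  0.085     ]
tub [ 0.3459853  -0.06831054  0.045     ]
[array([0.421, 0.184]), array([0.369, 0.007])]
```

Request:
send_rows:
  rows:
    - [0.066,0.111,0,0.01]
    - [0.132,0.223,0,0.021]
    - [0.198,0.334,0,0.031]
    - [0.263,0.446,0,0.042]
    - [0.329,0.557,0,0.052]
    - [0.395,0.668,0,0.063]
    - [0.461,0.78,0,0.073]
    - [0.527,0.891,0,0.083]
  jaw: 0.48
  newtons: 40

```text
time: 1.1
eef_pos: [0.3168, -0.3874, 0.2478]
tcp_rot: [0.929, 0.371, 0.0, -0.0]
contact_force: [0.5, 0.4, 0.1]
opening: 0.521
```

Request:
send_rows:
  rows:
    - [0.066,0.111,0,0.01]
    - [0.132,0.223,0,0.021]
    - [0.198,0.334,0,0.031]
    - [0.263,0.446,0,0.042]
    - [0.329,0.557,0,0.052]
    - [0.395,0.668,0,0.063]
    - [0.461,0.78,0,0.073]
    - [0.524,0.891,0,0.082]
    - [0.524,0.891,-0.2,0.082]
    - [0.524,0.891,-0.2,0.082]

```text
time: 2.35
eef_pos: [0.4701, -0.1193, 0.1831]
tcp_rot: [0.804, 0.595, -0.003, -0.006]
contact_force: [-0.1, 0.2, -1.2]
opening: 0.519
```

```bash
python3 - <<'E'
from h import *
s=monitor.get_state(); print(s["time"],s["eef_pos"],s["tcp_rot"],s["opening"],s["contact_force"],s["qpos"])
from scipy.spatial.transform import Rotation as R
y=R.from_quat(s["tcp_rot"]).as_matrix()[:,1]; print(np.degrees(np.arctan2(y[1],y[0])))
for n in("scene","wrist"):
    cv2.imwrite(f"pics/{n}1.png",imaging.read_camera(n)[:,:,::-1])
E
```

```text
2.35 [ 0.47013297 -0.1193302   0.1830866 ] [ 0.80371868  0.59497693 -0.00288951 -0.00551213] 0.5189322896182291 [-0.0940498   0.20082084 -1.2291478 ] [-4.58081943e-01 -6.67489853e-02  2.08631761e+00 -1.01130726e-04
  1.13447093e+00 -1.61744871e-01]
-16.975707475821594
```

View pics/wrist1.png

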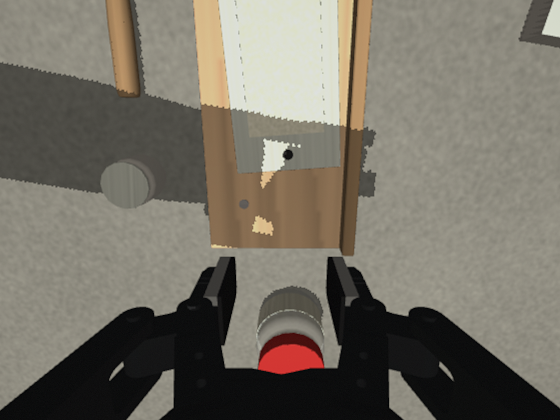

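View pics/scene1.png

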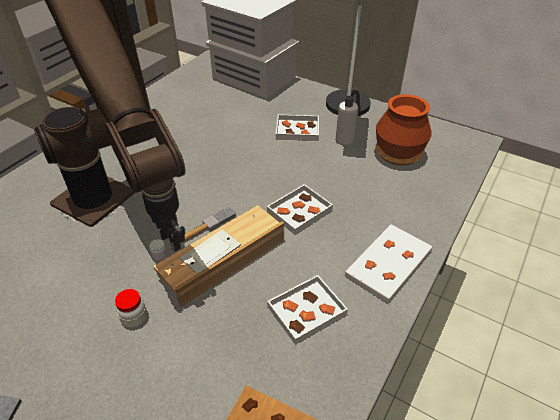

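```bash
python3 - <<'E'
from h import *
c=imaging.calibration("wrist")
C=np.array([512.5,14.6]);ly=np.array([.2907,.9568]);lx=np.array([.9568,-.2907])
for n,p,z in(("pl",(238,172),.066),("pr",(340,167),.066),("lfront",(211,248),.06),("lrailback",(353,255),.075),("railin",(341,252),.075)):
    q=onz(c,*p,z)[:2]*1000; print(n,q.round(1),((q-C)@lx).round(1),((q-C)@ly).round(1))
q=monitor.get_state()["eef_pos"][:2]*1000;print(((q-C)@lx).round(1),((q-C)@ly).round(1))
E
```

```text
pl [448.5 -83.2] -32.8 -112.2
pr [ 525.5 -102.7] 46.6 -108.4
lfront [ 403.1 -139.9] -59.7 -179.6
lrailback [ 517.2 -174.1] 59.4 -179.2
railin [ 508.5 -168.6] 49.4 -176.5
2.3 -141.7
```

Request:
send_rows:
  rows:
    - [0,0,-0.1,0]
    - [0,0,-0.2,0]
    - [0,0,-0.28,0]
    - [0,0,-0.32,0]
    - [0,0,-0.333,0]
    - [0,0,-0.333,0]
    - [0,0,-0.333,0]

```text
time: 3.32
eef_pos: [0.4745, -0.1219, 0.0896]
tcp_rot: [0.804, 0.595, 0.0, 0.001]
contact_force: [-0.1, 0.2, 0.1]
opening: 0.519
```

```bash
python3 - <<'E'
from h import *
s=monitor.get_state(); print(s["time"],s["eef_pos"],s["contact_force"])
for n in("wrist",):
    cv2.imwrite(f"pics/{n}2.png",imaging.read_camera(n)[:,:,::-1])
im=imaging.read_camera("scene")[:,:,::-1]
cv2.imwrite("pics/scene2.png",cv2.resize(im[180:330,110:340],None,fx=3.4,fy=3.4,interpolation=cv2.INTER_CUBIC))
E
```

```text
3.325 [ 0.47445379 -0.12194025  0.0895997 ] [-0.10594144  0.16073704  0.08358865]
```

View pics/wrist2.png

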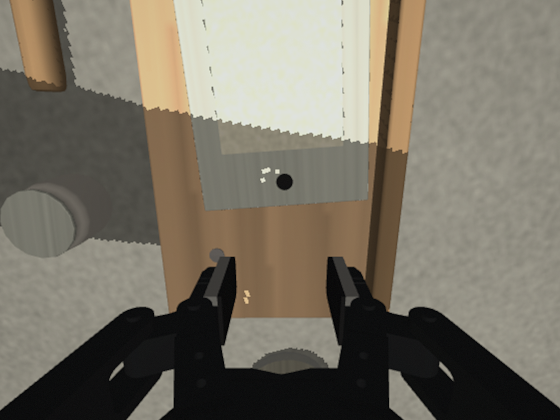

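View pics/scene2.png

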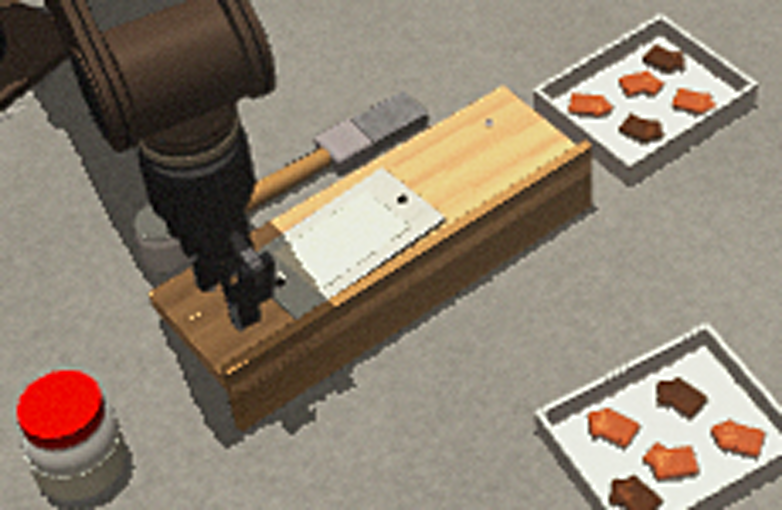

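Request:
send_rows:
  rows:
    - [0,0,-0.01,0]
    - [0,0,-0.02,0]
    - [0,0,-0.026,0]
    - [0,0,-0.026,0]

```text
time: 3.92
eef_pos: [0.4735, -0.1214, 0.0803]
tcp_rot: [0.804, 0.595, -0.0, -0.0]
contact_force: [-0.0, 0.7, 0.3]
opening: 0.518
```

Request:
send_rows:
  rows:
    - [0,0,-0.003,0]
    - [0,0,-0.006,0]
    - [0,0,-0.006,0]

```text
time: 4.3
eef_pos: [0.4736, -0.1215, 0.0788]
tcp_rot: [0.804, 0.595, -0.0, -0.0]
contact_force: [-1.2, 0.1, 0.0]
opening: 0.521
```

Request:
send_rows:
  rows:
    - [0,0,-0.003,0]
    - [0,0,-0.003,0]

```text
time: 4.55
eef_pos: [0.4736, -0.1215, 0.0779]
tcp_rot: [0.804, 0.595, -0.0, -0.0]
contact_force: [0.1, -0.4, 0.1]
opening: 0.519
```

Request:
send_rows:
  rows:
    - [0,0,-0.003,0]
    - [0,0,-0.006,0]
    - [0,0,-0.006,0]

```text
time: 4.92
eef_pos: [0.4736, -0.1215, 0.076]
tcp_rot: [0.804, 0.595, -0.0, -0.0]
contact_force: [0.0, 0.3, 0.3]
opening: 0.521
```

Request:
send_rows:
  rows:
    - [0,0,-0.003,0]
    - [0,0,-0.003,0]

```text
time: 5.18
eef_pos: [0.4736, -0.1215, 0.0751]
tcp_rot: [0.804, 0.595, -0.0, -0.0]
contact_force: [-0.2, -0.2, 0.4]
opening: 0.519
```

Request:
send_rows:
  rows:
    - [0,0,-0.003,0]
    - [0,0,-0.003,0]

```text
time: 5.42
eef_pos: [0.4738, -0.1216, 0.0749]
tcp_rot: [0.804, 0.595, -0.0, -0.0]
contact_force: [-3.7, 0.6, 5.4]
opening: 0.518
```

Request:
send_rows:
  rows:
    - [0,0,0.01,0]
    - [0.008,0.026,0.01,0]
    - [0.016,0.051,0.01,0]
    - [0.023,0.077,0.01,0]
    - [0.031,0.102,0.01,0]
    - [0.039,0.128,0.01,0]
    - [0.047,0.153,0.01,0]
    - [0.054,0.179,0.01,0]
    - [0.062,0.204,0.01,0]
    - [0.07,0.23,0.01,0]
    - [0.078,0.255,0.01,0]
    - [0.085,0.281,0.01,0]
    - [0.093,0.306,0.01,0]
    - [0.1,0.328,0.01,0]
    - [0.106,0.348,0.01,0]
    - [0.109,0.36,0.01,0]
    - [0.109,0.36,0.01,0]

```text
time: 7.55
eef_pos: [0.5065, -0.0132, 0.0774]
tcp_rot: [0.804, 0.595, 0.0, -0.0]
contact_force: [-1.0, -1.1, -0.0]
opening: 0.52
```

```bash
python3 - <<'E'
from h import *
s=monitor.get_state(); print(s["time"],s["eef_pos"],s["contact_force"])
cv2.imwrite("pics/wrist3.png",imaging.read_camera("wrist")[:,:,::-1])
im=imaging.read_camera("scene")[:,:,::-1]
cv2.imwrite("pics/scene3.png",cv2.resize(im[180:330,110:340],None,fx=3.4,fy=3.4,interpolation=cv2.INTER_CUBIC))
E
```

```text
7.55 [ 0.50646165 -0.01323761  0.07736028] [-0.95445958 -1.10313742 -0.02856458]
```

View pics/wrist3.png

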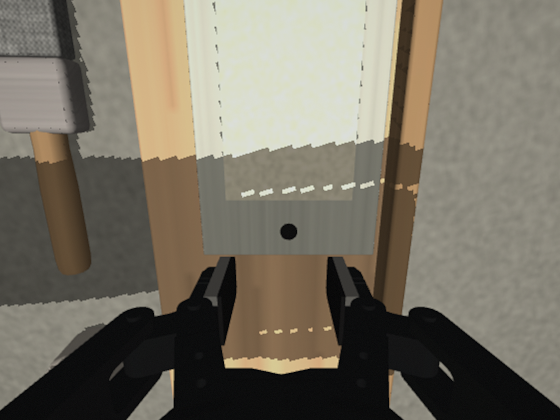

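View pics/scene3.png

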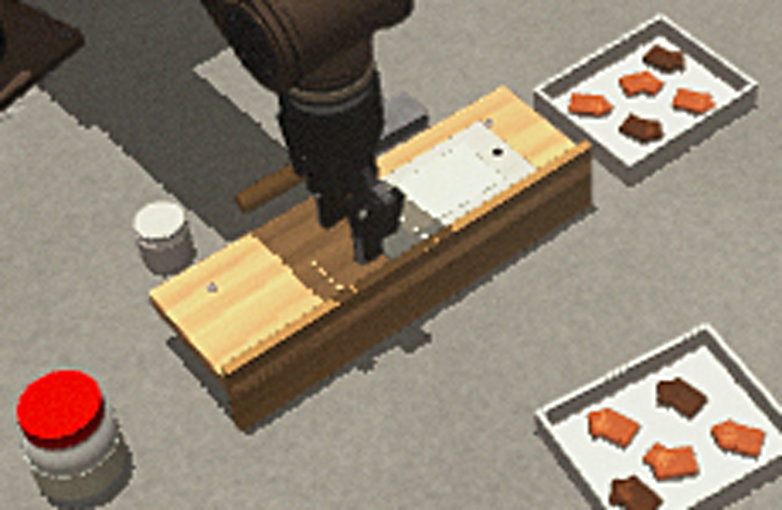

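```bash
python3 - <<'E'
from h import *
c=imaging.calibration("wrist")
C=np.array([512.5,14.6]);ly=np.array([.2907,.9568]);lx=np.array([.9568,-.2907])
for n,p,z in(("pl",(203,254),.066),("pr",(373,254),.066)):
    q=onz(c,*p,z)[:2]*1000; print(n,q.round(1),((q-C)@lx).round(1),((q-C)@ly).round(1))
q=monitor.get_state()["eef_pos"][:2]*1000;print(((q-C)@lx).round(1),((q-C)@ly).round(1))
E
```

```text
pl [474.    9.5] -35.4 -16.0
pr [549.6 -13.6] 43.7 -16.2
2.4 -28.7
```

Request:
send_rows:
  rows:
    - [0.007,0.022,0,0]
    - [0.014,0.045,0,0]
    - [0.02,0.067,0,0]
    - [0.027,0.089,0,0]
    - [0.034,0.112,0,0]
    - [0.041,0.134,0,0]
    - [0.048,0.156,0,0]
    - [0.054,0.179,0,0]
    - [0.061,0.201,0,0]
    - [0.068,0.223,0,0]
    - [0.075,0.246,0,0]
    - [0.08,0.264,0,0]
    - [0.085,0.279,0,0]
    - [0.088,0.29,0,0]
    - [0.09,0.297,0,0]
    - [0.091,0.299,0,0]
    - [0.091,0.299,0,0]

```text
time: 9.78
eef_pos: [0.5337, 0.0762, 0.0773]
tcp_rot: [0.804, 0.595, 0.0, -0.0]
contact_force: [-0.6, 0.4, -0.1]
opening: 0.518
```

```bash
python3 - <<'E'
from h import *
s=monitor.get_state(); print(s["time"],s["eef_pos"],s["contact_force"])
cv2.imwrite("pics/wrist4.png",imaging.read_camera("wrist")[:,:,::-1])
im=imaging.read_camera("scene")[:,:,::-1]
cv2.imwrite("pics/scene4.png",cv2.resize(im[180:330,110:340],None,fx=3.4,fy=3.4,interpolation=cv2.INTER_CUBIC))
q=s["eef_pos"][:2]*1000;C=np.array([512.5,14.6]);ly=np.array([.2907,.9568]);print((q-C)@ly)
E
```

```text
9.775 [0.53368056 0.07620889 0.07731113] [-0.58425784  0.447367   -0.12430168]
65.10457771307314
```

View pics/wrist4.png

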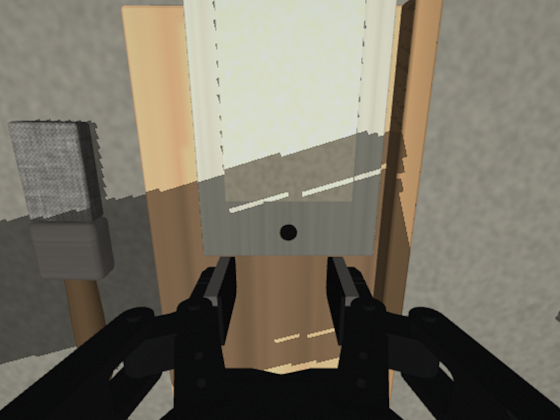

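View pics/scene4.png

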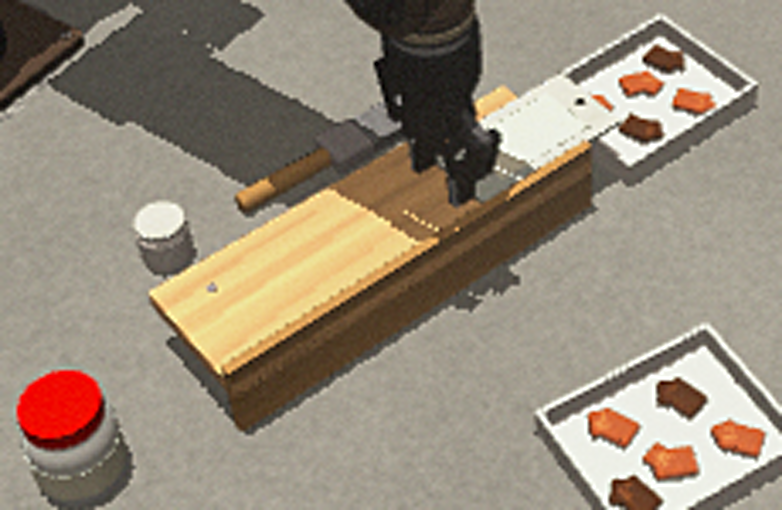

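Request:
send_rows:
  rows:
    - [-0.008,-0.026,0,0]
    - [-0.024,-0.08,0,0]
    - [-0.029,-0.096,0,0]
    - [-0.029,-0.096,0.1,0]
    - [-0.029,-0.096,0.25,0]
    - [-0.029,-0.096,0.4,0]
    - [-0.06,-0.2,0.45,0]
    - [-0.09,-0.35,0.45,0]
    - [-0.11,-0.5,0.45,0]
    - [-0.12,-0.65,0.45,0]
    - [-0.12,-0.75,0.45,0]
    - [-0.12,-0.75,0.45,0]
    - [-0.12,-0.75,0.45,0]

```text
time: 11.5
eef_pos: [0.4974, -0.1485, 0.2121]
tcp_rot: [0.804, 0.594, 0.0, -0.0]
contact_force: [0.1, 1.4, 0.4]
opening: 0.523
```

```bash
python3 - <<'E'
from meas import *
s=monitor.get_state(); print(s["time"],s["eef_pos"],s["contact_force"])
for n in("scene","top","wrist"):
    cv2.imwrite(f"pics/{n}5.png",imaging.read_camera(n)[:,:,::-1])
im=cv2.imread("pics/top5.png");cv2.imwrite("pics/top5z.png",cv2.resize(im[180:320,200:400],None,fx=4,fy=4,interpolation=cv2.INTER_CUBIC))
im=cv2.imread("pics/scene5.png");cv2.imwrite("pics/scene5z.png",cv2.resize(im[180:330,130:340],None,fx=3.8,fy=3.8,interpolation=cv2.INTER_CUBIC))
E
```

```text
11.5 [ 0.49739727 -0.14852905  0.2121357 ] [0.05452679 1.40511538 0.38689226]
```

View pics/top5z.png

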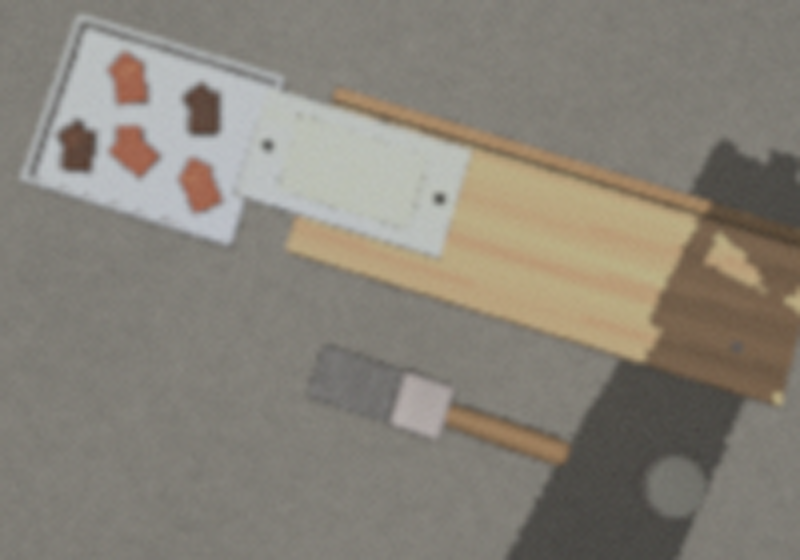

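View pics/scene5z.png

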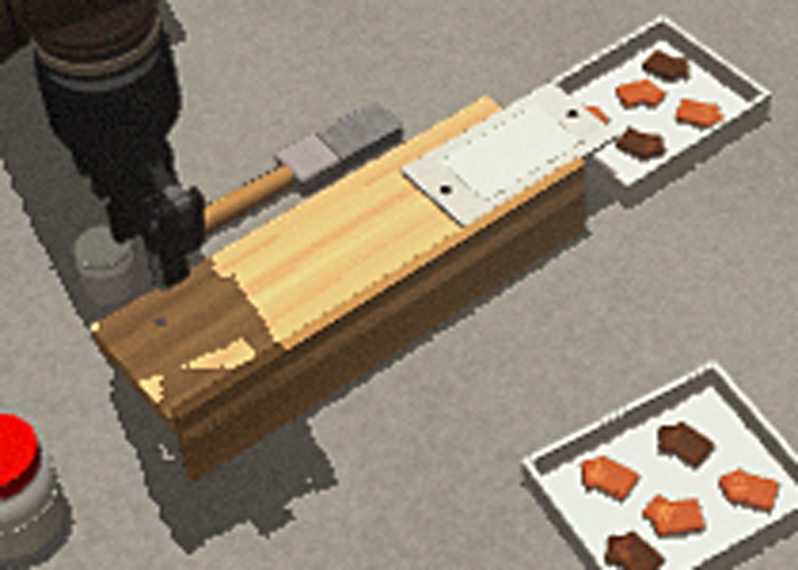

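```bash
python3 - <<'E'
from h import *
t=imaging.calibration("top");s=imaging.calibration("scene")
T=lambda u,v,z:onz(t,u/4+200,v/4+180,z)[:2]*1000
S=lambda u,v,z:onz(s,u/3.8+130,v/3.8+180,z)[:2]*1000
C=np.array([512.5,14.6]);ly=np.array([.2907,.9568]);lx=np.array([.9568,-.2907])
for F,L in((T,[("rb",472,151,.066),("rf",440,256,.066),("lb",262,92,.066),("lf",235,193,.066),("ledge",287,249,.06)]),(S,[("rf",403,170,.066),("rb",464,224,.066),("lf",550,84,.066),("ledge",487,95,.06)])):
    for n,u,v,z in L:
        q=F(u,v,z)-C; print(n,(q@lx).round(1),(q@ly).round(1))
E
```

```text
rb 42.9 74.3
rf -34.8 74.9
lb 38.9 228.1
lf -35.3 224.4
ledge -61.3 178.1
rf -29.1 77.6
rb 44.2 77.6
lf -28.3 223.4
ledge -56.3 181.6
```

Request:
send_rows:
  rows:
    - [0.01,0.15,0,0]
    - [0.03,0.3,0,0]
    - [0.05,0.45,0,0]
    - [0.07,0.57,0,0]
    - [0.091,0.654,0,0]
    - [0.091,0.654,-0.1,0]
    - [0.091,0.654,-0.22,0]
    - [0.091,0.654,-0.34,0]
    - [0.091,0.654,-0.42,0]
    - [0.091,0.654,-0.445,0]
    - [0.091,0.654,-0.45,0]
    - [0.096,0.67,-0.45,0]
    - [0.103,0.693,-0.45,0]
    - [0.11,0.717,-0.45,0]
    - [0.115,0.734,-0.45,0]
    - [0.119,0.747,-0.45,0]
    - [0.122,0.756,-0.45,0]
    - [0.124,0.763,-0.45,0]
    - [0.124,0.763,-0.45,0]
    - [0.124,0.763,-0.45,0]

```text
time: 14.15
eef_pos: [0.5348, 0.0801, 0.0772]
tcp_rot: [0.804, 0.595, 0.0, -0.0]
contact_force: [-0.1, -1.1, -0.2]
opening: 0.517
```

Request:
send_rows:
  rows:
    - [-0.008,-0.026,0,0]
    - [-0.024,-0.08,0,0]
    - [-0.029,-0.096,0,0]
    - [-0.029,-0.096,0.1,0]
    - [-0.029,-0.096,0.25,0]
    - [-0.029,-0.096,0.4,0]
    - [-0.06,-0.2,0.45,0]
    - [-0.09,-0.35,0.45,0]
    - [-0.11,-0.5,0.45,0]
    - [-0.12,-0.65,0.45,0]
    - [-0.12,-0.75,0.45,0]
    - [-0.12,-0.75,0.45,0]
    - [-0.12,-0.75,0.45,0]

```text
time: 15.78
eef_pos: [0.4986, -0.1446, 0.2121]
tcp_rot: [0.804, 0.594, 0.0, -0.0]
contact_force: [0.5, -0.3, -0.4]
opening: 0.519
```

```bash
python3 - <<'E'
from h import *
s=monitor.get_state(); print(s["time"],s["eef_pos"],s["contact_force"])
for n in("scene","top"):
    cv2.imwrite(f"pics/{n}6.png",imaging.read_camera(n)[:,:,::-1])
im=cv2.imread("pics/top6.png");cv2.imwrite("pics/top6z.png",cv2.resize(im[180:320,200:400],None,fx=4,fy=4,interpolation=cv2.INTER_CUBIC))
a=cv2.imread("pics/scene6.png");cv2.imwrite("pics/scene6z.png",cv2.resize(a[180:330,130:340],None,fx=3.8,fy=3.8,interpolation=cv2.INTER_CUBIC))
E
```

```text
15.775 [ 0.49858146 -0.14463223  0.2121255 ] [ 0.53062088 -0.31620542 -0.435074  ]
```

View pics/top6z.png

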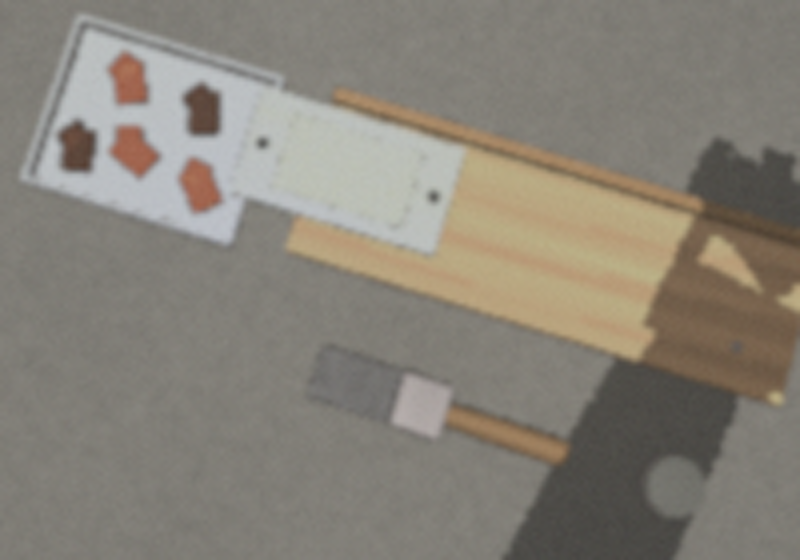

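View pics/scene6z.png

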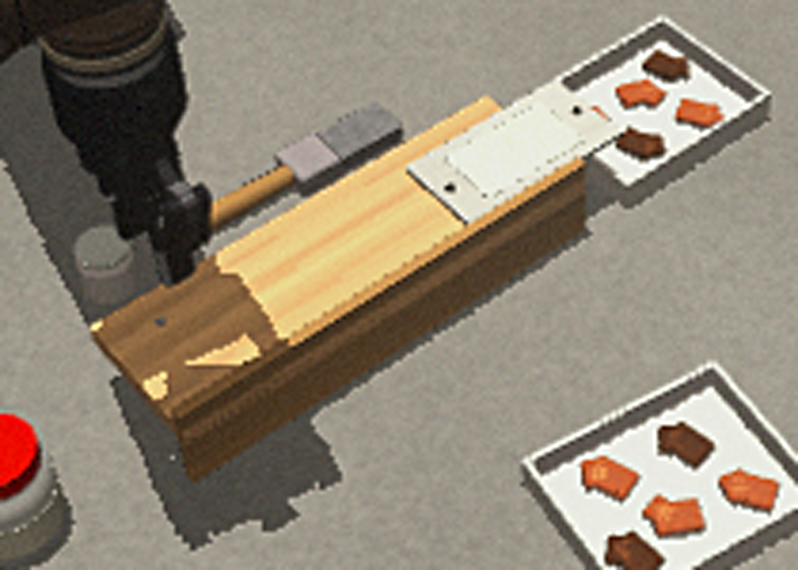

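```bash
python3 -c "
from plant import workorder; print(workorder.sign_off())"
```

```text
the job is handed in; nothing more can be done
None
```

I pushed the plate along the ledge towards the tray end with the fingers only. It now sticks out about 50 mm past the end, a third of its length, and I have handed the job in. The robot's clock read about 16 s, and the fingers had been lifted clear beforehand.

- **Overhang:** after the main push, the two fixed cameras put it at 46 to 46.5 mm, and the finger position suggested about 47.5 mm. I then pushed 4 mm further. The last top view shows the plate moved by about that much, but I did not redo the full measurement.
- **Alignment:** the plate started about 4° off the ledge. At the last measurement its rear corners were within 0.6 mm of level with each other along the ledge. It looks flat and clear of the rail in the last pictures.
- **Other things:** the tray and brush show no shift between the pictures. I saw no sign of the tub or jar having moved, though the tub was in shadow and the jar only partly in view in the last close-ups. I did not measure any of the four afterwards.
- **Forces:** the highest reading was about 6 N, when I lowered the fingertips onto the ledge to find its height.
- **Disagreement:** the top and scene cameras differed by 3 to 6 mm in absolute position. The overhang from each camera was taken relative to the ledge in its own picture, so this largely cancels.

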